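# Lock the conveyor's sprung tensioner at the green mark

## Task

The drive belt is off the bottle conveyor for a change: take the red-headed keeper pin from its rack and, using the pin and not the fingers, push the sprung yellow tensioner arm across its scale to the green tab, never into the red zone. Then feel for the keeper hole behind the arm (the hole block is not always clamped in the same place) and seat the pin fully home in it so that, once you let go, the arm leans on the pin with its pointer on the green tab. Work gently, without hammering or forcing the pin against plate or arm (stay below about 25 N), and leave the other things where they are.

Things in the scene. Friction and masses are not known exactly. Their poses are not given: they have to be found in the camera images.
- station: Fixed blue plate 220 (its x) x 240 (its y) x 30 mm thick on the table; origin at the centre of its underside, x away from the robot, z up; yaw varies. Carries the yellow sprung arm, a white arc scale with ticks and a red end zone, a 56 mm wide, 30 mm high pulley at its (78, -86) mm, and a bare-metal keeper block (see hole points) flush with its top face, 30 mm above the table.
- pivot (a point): The arm's upright pivot axis at the plate's top face, at (0, -90) mm in the plate's frame, 30 mm above the table. Axes as the plate's. The pivot's spring housing is 38 mm wide and 26 mm high above the plate.
- tensioner: Yellow sprung tensioner arm: origin on the pivot axis at the plate's top face, y along the arm towards its pointer. A bar 18 mm wide, reaching 138 mm from the pivot, its underside 4 mm and top 14 mm above the plate, then a thin black pointer. A grey idler roller 28 mm wide sits on it 36 mm from the pivot, top 22 mm above the plate. Push the bar about 110 mm from the pivot.
- pointer_tip (a point): Tip of the arm's pointer, 172 mm from the pivot, 10 mm above the plate. At rest the arm points 0.46 rad anticlockwise (from above) of the plate's +y; pushed, it turns clockwise (tip to the plate's +x) up to 1.0 rad; the red zone begins at 0.38 rad clockwise of +y (tip at plate x = +64 mm). Spring torque 0.4*(0.5 + rad from rest) N m always drives it back: 2.7 to 4.3 N at 110 mm from the pivot.
- nominal1 (a point): Nominal (mid-adjustment) centre of keeper hole 1 at the plate's top face: (-38.6, 14.1) mm in the plate's frame. The block with all three holes is clamped anywhere within 12 mm either way along the plate's y; its place is not measured: feel for the hole. A pin in it holds the arm at -0.22 rad (clockwise of +y). Hole: round, 16 mm wide, 18 mm deep, flat floor, 2 mm chamfer.
- nominal2 (a point): Nominal (mid-adjustment) centre of keeper hole 2 at the plate's top face: (-15.0, 20.0) mm in the plate's frame. The block with all three holes is clamped anywhere within 12 mm either way along the plate's y; its place is not measured: feel for the hole. A pin in it holds the arm at +0.00 rad (clockwise of +y). Hole: round, 16 mm wide, 18 mm deep, flat floor, 2 mm chamfer.
- nominal3 (a point): Nominal (mid-adjustment) centre of keeper hole 3 at the plate's top face: (9.4, 20.6) mm in the plate's frame. The block with all three holes is clamped anywhere within 12 mm either way along the plate's y; its place is not measured: feel for the hole. A pin in it holds the arm at +0.22 rad (clockwise of +y). Hole: round, 16 mm wide, 18 mm deep, flat floor, 2 mm chamfer.
- tab_green: Flat green disc, 20 mm wide, 2 mm thick, fixed on the scale, origin at the centre of its underside. The three tabs (green, orange, blue) stand at the three places of the pointer where the arm rests on a pin in hole 1, 2 or 3; which colour is at which one varies (first at (-37.5, 77.9) mm, second at (0.0, 82.0), third at (37.5, 77.9) in the plate's frame).
- tab_orange: Flat orange disc, 20 mm wide, 2 mm thick, fixed on the scale, origin at the centre of its underside. The three tabs (green, orange, blue) stand at the three places of the pointer where the arm rests on a pin in hole 1, 2 or 3; which colour is at which one varies (first at (-37.5, 77.9) mm, second at (0.0, 82.0), third at (37.5, 77.9) in the plate's frame).
- tab_blue: Flat blue disc, 20 mm wide, 2 mm thick, fixed on the scale, origin at the centre of its underside. The three tabs (green, orange, blue) stand at the three places of the pointer where the arm rests on a pin in hole 1, 2 or 3; which colour is at which one varies (first at (-37.5, 77.9) mm, second at (0.0, 82.0), third at (37.5, 77.9) in the plate's frame).
- rack: Fixed grey pin rack, 60 (its x) x 170 (its y) x 30 mm; origin at the centre of its underside; two holes 16 mm wide and 18 mm deep at its y = -55 and +55 mm, one for each pin; which pin is where varies.
- keeper_head (a point): Centre of the keeper pin's red head, a square block 24 x 24 x 34 mm (sides along the pin's x and y, at the start as the rack's), grasped from above. Below it a steel shank 14 mm in diameter, 42 mm long, with a 3 mm chamfered foot. About 0.09 kg. This point is 71 mm above the table both in the rack and fully home in a keeper hole (foot 18 mm below the plate's top face).
- keeper_foot (a point): Centre of the foot (lower end face) of the keeper pin, 59 mm below the head's centre along the pin's axis; z along the pin towards the head. Under the spring's push the pin can lean in the grip by 0.1 to 0.2 rad, its foot lagging; it leans least with the jaws closing along the arm (across the push) and a grip of 100 N or more.
- keeper: The keeper pin with the red head as a whole; origin at its foot, z along the pin towards the head.
- short_pin: Shorter pin with a black head, 60 mm long, standing in the other hole of the rack; not used; origin at its foot.
- jug1: White 215 mm plastic bottle, 110 mm wide, blue cap, to the left; origin under its centre; bystander.
- jug2: Second white 215 mm plastic bottle, 110 mm wide, to the left; bystander.
- bowl: White bowl, 150 mm wide, 70 mm high, far right; bystander.
- cup: White cup, 72 mm wide, 85 mm high, to the right; bystander.
- wrench: Wrench, 190 mm long, lying beyond the station; bystander.
- screwdriver: Screwdriver lying beyond the pin rack; bystander.

How it is judged:
By the outcome, as a careful person would: the job done as asked, in the order asked, and still so for the second after the job is handed in, with the robot touching nothing.
It also fails if it takes over 64 s, if anything falls off the work surface, if the arm or the gripper's body presses on something with over 40 N, if the wrist force passes 120 N, or if a joint passes its speed limit or range.

## Robot

A 6-joint arm with a two-finger parallel gripper is mounted at the origin on the work surface. World frame = base frame: x ahead of the robot, y to its left, z up, the work surface at z = 0. Lengths are in m, angles in rad, forces in N, time in s.
With the tool pointing down it reaches from about 0.35 to 0.975 m from the base axis. Payload 7.1 kg.
Tool frame: the origin (TCP) lies midway between the tips of the shut fingers; the grasp point (between the pads) lies 19 mm behind it; z points along the fingers, y is the direction in which the jaws open and shut (so a half turn about z gives the same grasp; the last joint's range is limited). The gripper opens to 88 mm and grips with 3 to 60 N. Pads are 20 mm wide; open, the fingers measure 115 mm over their backs; the gripper's body (75 mm by 178 mm) begins 61 mm behind the grasp point.
Start: joints at [-1.247, 0.423, 1.63, -0, 1.089, -0.019], TCP at [0.21, -0.589, 0.223] pointing down, gripper open.
Joint ranges: [-3, 3], [-0.9, 2.11], [0.09, 2.58], [-1.31, 4.45], [0.11, 2.69], [-2.54, 2.54]. Speed limits (rad/s): [2.39, 2.39, 3.01, 3.14, 3.14, 3.14].

## Interface

Orientations are given as a unit quaternion [x, y, z, w].
In Python, from cell import ctrl, viewer gives the robot as it stands. The module is installed in compiled form; this text tells all that it offers.
- The arm moves only by the tool apply_moves, never from a script. Its argument "rows" is a list of rows, each a list of 7 numbers: the turn, a rotation vector about the world's x, y, z each as a share of 2 pi rad, from -1 to 1, then the shift along the world's x, y, z each as a share of 0.15 m, from -1 to 1, then the closure, from 0 (fully open) to 1 (shut). In form: [[wx, wy, wz, tx, ty, tz, grip], ...]. A call has 1 to 8 rows; each row is the pose to reach, as a shift and turn from the pose commanded when the call began, turning the shorter way round; what a row does not reach only later rows make up. A row lasts 1/8 s, in which the tool goes at most 62.5 mm and 10.7 degrees, less where a joint would pass 70% of its speed; a pose out of reach is approached as far as the arm can. A call with a number of a shift or a turn outside -1 to 1 is refused whole. A call with a gripper value outside its range is refused whole. The fingers move at their own pace and stop on an object; "grip_force" is the grip in N (left out, the last holds). Time passes only in rows, so rows that repeat a pose let the fingers close. It gives the time, the measured TCP pose, the force and the opening at its end, in the units of the state.
- ctrl.get_obs(): the state, without advancing time (a new reading comes with each control period).
- viewer.get_image(name): name is "scene" or "top"; returns the picture (384x512x3 uint8, red, green, blue); there is no depth.
- viewer.camera_info(name): a dict with "intrinsics" (3x3 intrinsics, pixels), "k1" (the pictures are not rectified: a ray, as slopes to the right and down, at radius r is drawn at 1 + k1 r^2 times it, then the intrinsics apply), "eye" and "attitude" of the camera in the world. Camera axes: x right, y down, z forward; pixel columns grow to the right and rows downward; lengths in m; the calibration is good to about 2 mm. A picture is of the moment at which its call begins. camera_info takes no time and is no camera call.
- ctrl.hand_in(): hands the job in, once; it reports no verdict.
The state is a dict: "clock": time; "qpos": joint angles; "qvel": joint speeds; "tau": joint torques, N m; "tcp_pos": TCP position; "tool_rot": TCP orientation; "wrist_force": force on the tool from outside, world axes, zero at the start; "moment": the same for the moment, N m; "opening": finger opening in m.
Only numpy, scipy, OpenCV 4.12 (cv2) and the standard library are available. Lean on these libraries where they do the work, as an engineer would, in place of code of your own. Each camera call takes 0.05 s, during which the arm holds its last target.

## Working session

There is one attempt and no reset: what is moved stays moved. The work goes in short steps, Python scripts to look and compute and a tool call to move; the robot and the scene stay as the last step left them, time stands still between calls to the robot, and variables do not carry over. Pictures are saved under pics/ and viewed, and the job is handed in when it is done.

Besides the shell and the picture viewer there is one more tool, called after "Request:" in YAML: its name, and indented under it one key for each argument. apply_moves: Moves the arm, as the interface text tells. Shift numbers are shares of 0.15 m and turn numbers shares of 2 pi rad, none past 1 either way. Its arguments: {"type":"object","properties":{"rows":{"type":"array"},"grip_force":{"type":"number"}},"required":["rows"]}

```bash
mkdir -p pics; cat > h.py <<'E'
import numpy as np, cv2
from cell import ctrl, viewer
from scipy.spatial.transform import Rotation as R
def cam(n):
    i=viewer.camera_info(n); return i
def shot(n,f):
    im=viewer.get_image(n); cv2.imwrite('pics/'+f,im[:,:,::-1]); return im
E
python3 - <<'E'
from h import *
for n in('scene','top'):
    shot(n,n+'0.png'); print(cam(n))
print(ctrl.get_obs())
E
```

```text
{'intrinsics': array([[442.62011048,   0.        , 260.20583692],
       [  0.        , 442.62011048, 190.80557588],
       [  0.        ,   0.        ,   1.        ]]), 'k1': 0.00281968667749501, 'eye': array([1.56678818, 0.49468396, 0.8732204 ]), 'attitude': array([ 0.46220816,  0.76294822, -0.38849644, -0.23096351])}
{'intrinsics': array([[410.27915026,   0.        , 254.77120115],
       [  0.        , 410.27915026, 188.39915807],
       [  0.        ,   0.        ,   1.        ]]), 'k1': 0.026757213199929325, 'eye': array([ 0.24998078, -0.01611159,  1.59523577]), 'attitude': array([-0.69847102,  0.70791306, -0.07539966,  0.07288504])}
{'clock': 0.1, 'qpos': array([-1.24700362e+00,  4.23788361e-01,  1.63057558e+00,  1.27372223e-05,
        1.08863167e+00, -1.90110189e-02]), 'qvel': array([-0.00091463, -0.00036735, -0.00225686, -0.00023589, -0.00067617,
       -0.00122322]), 'tau': array([ 7.60914354e-04, -5.45616210e+01, -2.74324125e+01,  6.46021287e-02,
        1.88034220e-02, -5.56887153e-05]), 'tcp_pos': array([ 0.20994397, -0.5881576 ,  0.22197942]), 'tool_rot': array([ 9.85346890e-01,  1.70560882e-01, -1.00910602e-04, -6.94205793e-04]), 'wrist_force': array([-0.79393307,  0.2657807 , -0.37353623]), 'moment': array([ 0.0438115 ,  0.01504476, -0.01760449]), 'opening': 0.08788506984518328}
```

View pics/scene0.png

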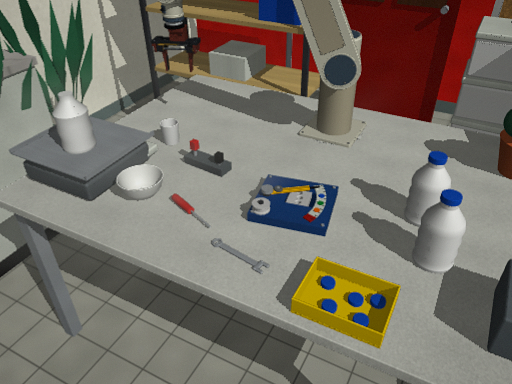

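View pics/top0.png

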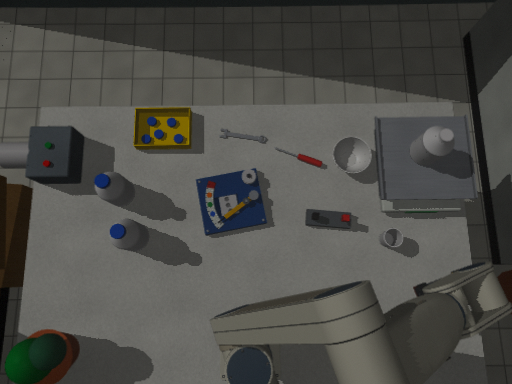

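```bash
python3 - <<'E'
import cv2
a=cv2.imread('pics/top0.png');b=cv2.imread('pics/scene0.png')
cv2.imwrite('pics/tc.png',cv2.resize(a[160:245,185:285],None,fx=7,fy=7,interpolation=cv2.INTER_CUBIC))
cv2.imwrite('pics/tr.png',cv2.resize(a[195:245,290:370],None,fx=8,fy=8,interpolation=cv2.INTER_CUBIC))
cv2.imwrite('pics/sc.png',cv2.resize(b[170:240,240:345],None,fx=7,fy=7,interpolation=cv2.INTER_CUBIC))
E
```

```text
(no output)
```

View pics/tc.png

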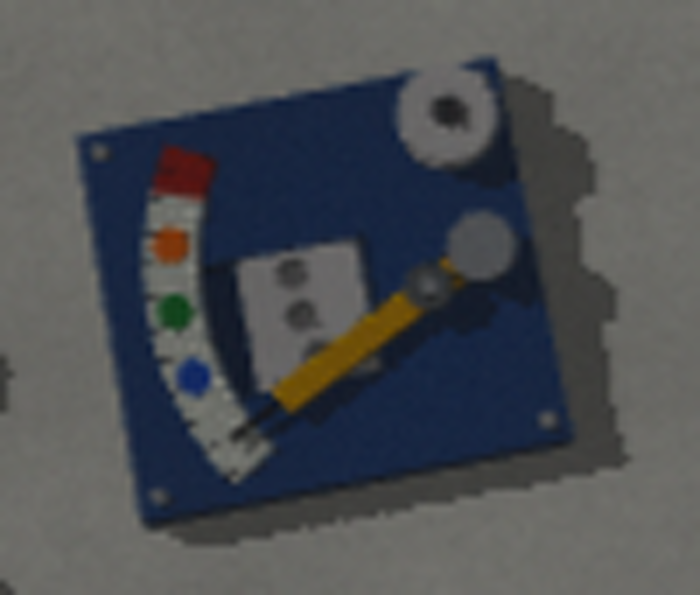

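View pics/tr.png

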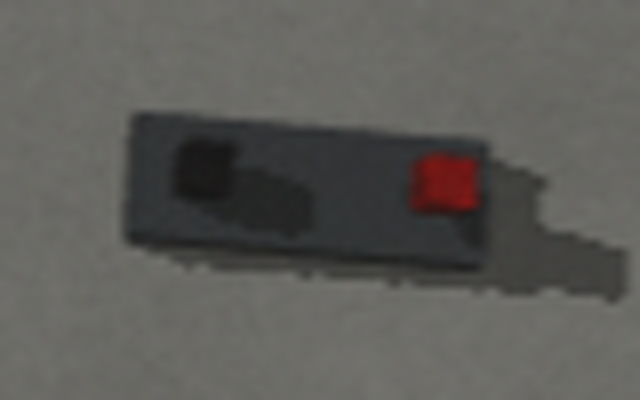

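View pics/sc.png

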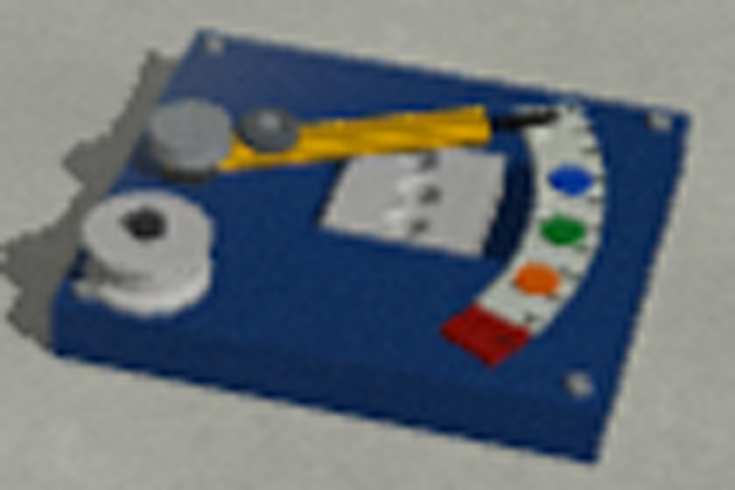

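```bash
cat >> h.py <<'E'
def proj(n,P):
    i=cam(n); P=np.atleast_2d(P); c=R.from_quat(i['attitude']).inv().apply(P-i['eye'])
    s=c[:,:2]/c[:,2:]; r2=(s**2).sum(1,keepdims=True); s=s*(1+i['k1']*r2)
    K=i['intrinsics']; return s*[K[0,0],K[1,1]]+K[:2,2]
def unproj(n,px,z):
    i=cam(n);K=i['intrinsics'];px=np.atleast_2d(px)
    s=(px-K[:2,2])/[K[0,0],K[1,1]]; t=s.copy()
    for _ in range(10): t=s/(1+i['k1']*(t**2).sum(1,keepdims=True))
    d=R.from_quat(i['attitude']).apply(np.c_[t,np.ones(len(t))]); e=i['eye']
    return e+d*((z-e[2])/d[:,2])[:,None]
def st(p,P):
    P=np.atleast_2d(P); c,s=np.cos(p[2]),np.sin(p[2])
    return np.c_[p[0]+c*P[:,0]-s*P[:,1],p[1]+s*P[:,0]+c*P[:,1],P[:,2]]
E
cat > fit.py <<'E'
from h import *
from scipy.optimize import least_squares
P=np.array([[110,120,30],[110,-120,30],[-110,120,30],[-110,-120,30],[37.5,77.9,32],[0,82,32],[-37.5,77.9,32],[78,-86,60],[0,-90,56]])/1e3
cr=lambda a,ox,oy,f:(np.array(a)+.5)/f-.5+[ox,oy]
T=cr([[80,135],[495,60],[146,516],[572,432],[172,246],[174,312],[194,377],[446,113],[481,246]],185,160,7)
S=cr([[57,318],[597,425],[203,33],[690,117],[537,279],[562,230],[571,180],[147,222],[188,130]],240,170,7)
S[[0,1,2,3]]=S[[1,0,3,2]]
wT=np.ones(9);wS=np.array([.3,.3,1,1,1,1,1,1,1])
def f(p): return np.r_[((proj('top',st(p,P))-T)*wT[:,None]).ravel(),((proj('scene',st(p,P))-S)*wS[:,None]).ravel()]
for m in('both','top','scene'):
    g={'both':f,'top':lambda p:f(p)[:18],'scene':lambda p:f(p)[18:]}[m]
    r=least_squares(g,[.3,0,.2],loss='soft_l1')
    print(m,r.x); print(np.round(g(r.x).reshape(-1,2),2).tolist())
    if m=='both':p=r.x
HT=cr([[291,273],[301,316]],185,160,7); HS=cr([[420,226],[430,195],[430,160]],240,170,7)
c,s=np.cos(p[2]),np.sin(p[2])
for n,H in(('top',HT),('scene',HS)):
    w=unproj(n,H,.028)-[p[0],p[1],0]; print(n,np.round(1e3*np.c_[c*w[:,0]+s*w[:,1],-s*w[:,0]+c*w[:,1]],1).tolist())
rk=cr([[445,183],[205,170]],290,195,8)
print(unproj('top',rk,.088)[0],unproj('top',rk,.06)[1])
rk=cr([[130,112],[488,143],[485,268],[125,243]],290,195,8); q=unproj('top',rk,.03); print(q, q.mean(0))
E
python3 fit.py; python3 - <<'E'
import cv2
b=cv2.imread('pics/scene0.png')
cv2.imwrite('pics/sr.png',cv2.resize(b[130:180,175:240],None,fx=9,fy=9,interpolation=cv2.INTER_CUBIC))
E
```

```text
both [0.53938814 0.06937202 0.18165496]
[[-0.41, -0.23], [0.4, -0.97], [-0.34, 0.5], [0.56, 0.33], [0.17, -0.42], [0.5, -0.3], [0.37, -0.35], [0.39, -1.03], [0.33, -0.54], [0.34, -0.69], [-0.15, -0.68], [0.27, -0.76], [-0.58, -0.65], [0.42, 0.32], [0.59, 0.3], [0.32, 0.26], [0.5, -0.63], [0.78, -1.11]]
top [0.5380258  0.07031178 0.17874408]
[[-0.59, 0.01], [0.26, -0.57], [-0.69, 0.79], [0.26, 0.79], [-0.06, -0.13], [0.24, -0.01], [0.08, -0.05], [0.22, -0.63], [0.1, -0.12]]
scene [0.54170365 0.06912567 0.18278183]
[[0.25, -0.56], [-0.27, -0.55], [-0.07, -0.44], [-1.0, -0.31], [0.08, 0.71], [0.24, 0.67], [-0.03, 0.61], [0.09, -0.22], [0.36, -0.74]]
top [[9.0, 17.0], [-15.8, 15.9]]
scene [[9.3, 18.2], [-14.3, 17.3], [-40.3, 11.2]]
[ 0.45717038 -0.35646133  0.088     ] [ 0.46861496 -0.25022417  0.06      ]
[[ 0.50154155 -0.21990833  0.03      ]
 [ 0.48425124 -0.39136857  0.03      ]
 [ 0.424089   -0.38613135  0.03      ]
 [ 0.43820286 -0.21497926  0.03      ]] [ 0.46202116 -0.30309688  0.03      ]
```

View pics/sr.png

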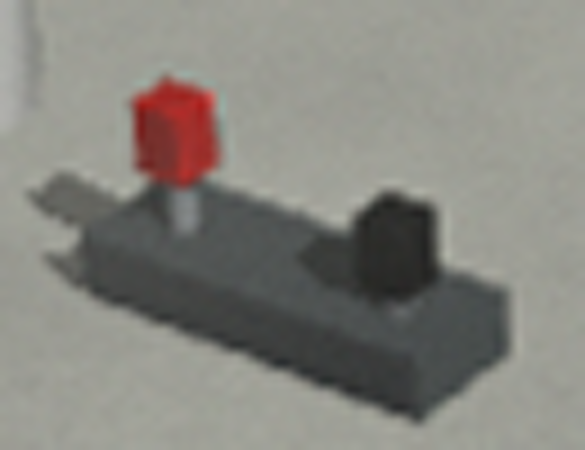

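```bash
python3 - <<'E'
from h import *
cr=lambda a,ox,oy,f:(np.array(a)+.5)/f-.5+[ox,oy]
print(unproj('scene',cr([[175,132],[182,232]],175,130,9),.071)[0],unproj('scene',cr([[180,234]],175,130,9),.030)[0])
a=cv2.imread('pics/top0.png')[:,:,::-1].astype(int); m=(a[:,:,0]>100)&(a[:,:,1]<60); m[:, :335]=0;m[:,365:]=0;m[:205]=0;m[:230]*=True
ys,xs=np.nonzero(m[200:230]);print(xs.mean(),ys.mean()+200,len(xs))
b=cv2.imread('pics/scene0.png')[:,:,::-1].astype(int); m2=(b[:,:,0]>120)&(b[:,:,1]<80); ys2,xs2=np.nonzero(m2[135:155,185:205]);print(xs2.mean()+185,ys2.mean()+135,len(xs2))
# fit pin head box
from scipy.optimize import least_squares
v=np.array([[i,j,k] for i in(-12,12) for j in(-12,12) for k in (54,88)])/1e3
def area_c(n,x,y):
    q=proj(n,np.c_[ (v@np.array([[np.cos(-.09),-np.sin(-.09),0],[np.sin(-.09),np.cos(-.09),0],[0,0,1]]).T)]+[x,y,0]).astype(np.float32)
    h=cv2.convexHull(q);M=cv2.moments(h);return np.array([M['m10']/M['m00'],M['m01']/M['m00']])
t=np.array([xs.mean(),ys.mean()+200]);s=np.array([xs2.mean()+185,ys2.mean()+135])
for w in((1,1),(1,0),(0,1)):
    r=least_squares(lambda p:np.r_[w[0]*(area_c('top',*p)-t),w[1]*(area_c('scene',*p)-s)],[.457,-.357],diff_step=1e-3);print(r.x,r.fun)
E
```

```text
[ 0.46057039 -0.3623243   0.071     ] [ 0.47029756 -0.35788692  0.03      ]
345.8965517241379 217.10344827586206 29
194.4179104477612 144.044776119403 67
[ 0.45985977 -0.36205045] [-0.19440959  0.20585941 -0.25301972  0.08840392]
[ 0.46062528 -0.36282277] [ 2.43530405e-06  4.91841973e-07 -0.00000000e+00  0.00000000e+00]
[ 0.4589257  -0.36160027] [-0.00000000e+00  0.00000000e+00  2.48010139e-06 -9.33070481e-07]
```

Request:
apply_moves:
  rows:
    - [0,0,-0.015,0.3,0.28,0,0]
    - [0,0,-0.03,0.6,0.55,0,0]
    - [0,0,-0.045,0.83,0.76,0,0]
    - [0,0,-0.045,0.83,0.76,0,0]
  grip_force: 60

```text
clock: 0.6
tcp_pos: [0.3363, -0.4725, 0.2224]
tool_rot: [0.999, 0.032, -0.0, -0.0]
wrist_force: [0.0, -0.4, -0.0]
opening: 0.0875
```

Request:
apply_moves:
  rows:
    - [0,0,-0.012,0.28,0.26,-0.1,0]
    - [0,0,-0.0245,0.56,0.51,-0.3,0]
    - [0,0,-0.0245,0.833,0.76,-0.55,0]
    - [0,0,-0.0245,0.833,0.76,-0.72,0]
    - [0,0,-0.0245,0.833,0.76,-0.72,0]

```text
clock: 1.23
tcp_pos: [0.4581, -0.3598, 0.1124]
tool_rot: [0.999, -0.046, -0.002, -0.001]
wrist_force: [-0.8, -0.2, 0.7]
opening: 0.088
```

```bash
python3 - <<'E'
from h import *
a=shot('top','t1.png');b=shot('scene','s1.png')
cv2.imwrite('pics/c1.png',cv2.vconcat([cv2.resize(a[190:245,290:390,::-1],(600,330)),cv2.resize(b[110:170,160:260,::-1],(600,270))]))
o=ctrl.get_obs();print(o['tcp_pos'],R.from_quat(o['tool_rot']).as_rotvec())
E
```

```text
[ 0.45908812 -0.36168089  0.11504917] [ 3.13794430e+00 -1.48166269e-01 -2.53596013e-04]
```

View pics/c1.png

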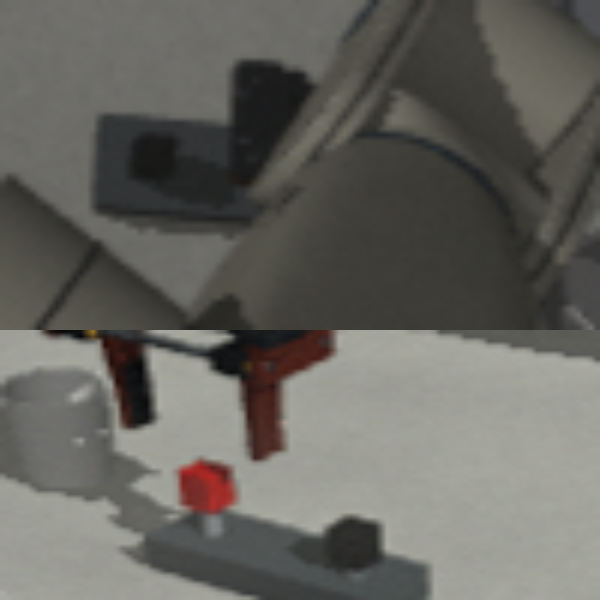

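The picture shows the open jaws above the red head (lower panel, around px (205,490)), straddling it. I'll go down and grip.

Request:
apply_moves:
  rows:
    - [0,0,0,0,0,-0.15,0]
    - [0,0,0,0,0,-0.3,0]
    - [0,0,0,0,0,-0.4,0]
    - [0,0,0,0,0,-0.4,0]
    - [0,0,0,0,0,-0.4,0.6]
    - [0,0,0,0,0,-0.4,0.7]
    - [0,0,0,0,0,-0.4,0.75]
    - [0,0,0,0,0,-0.4,0.8]

```text
clock: 2.33
tcp_pos: [0.4597, -0.3606, 0.055]
tool_rot: [0.999, -0.047, 0.0, 0.0]
wrist_force: [-0.7, 0.6, -0.3]
opening: 0.0514
```

Request:
apply_moves:
  rows:
    - [0,0,0,0,0,0,1]
    - [0,0,0,0,0,0,1]
    - [0,0,0,0,0,0,1]

```text
clock: 2.7
tcp_pos: [0.4596, -0.361, 0.0546]
tool_rot: [0.999, -0.047, 0.0, 0.0]
wrist_force: [-0.0, -1.6, -0.6]
opening: 0.024
```

Request:
apply_moves:
  rows:
    - [0,0,0,0,0,0.05,1]
    - [0,0,0,0,0,0.15,1]
    - [0,0,0,0,0,0.35,1]
    - [0,0,0,0,0,0.55,1]
    - [0,0,0,0,0,0.7,1]
    - [0,0,0,0,0,0.7,1]

```text
clock: 3.45
tcp_pos: [0.4605, -0.361, 0.1623]
tool_rot: [0.999, -0.047, 0.002, 0.001]
wrist_force: [0.4, 0.4, 0.1]
opening: 0.0236
```

```bash
python3 - <<'E'
from h import *
b=shot('scene','s2.png')
cv2.imwrite('pics/c2.png',cv2.resize(b[90:170,150:260,::-1],(770,560),interpolation=cv2.INTER_CUBIC))
o=ctrl.get_obs();print(o['tcp_pos'],R.from_quat(o['tool_rot']).as_rotvec(),o['wrist_force'])
E
```

```text
[ 0.45982982 -0.36051153  0.16082343] [ 3.13742660e+00 -1.47372026e-01  2.40115296e-03] [-0.36319938  0.4134096  -0.20329858]
```

View pics/c2.png

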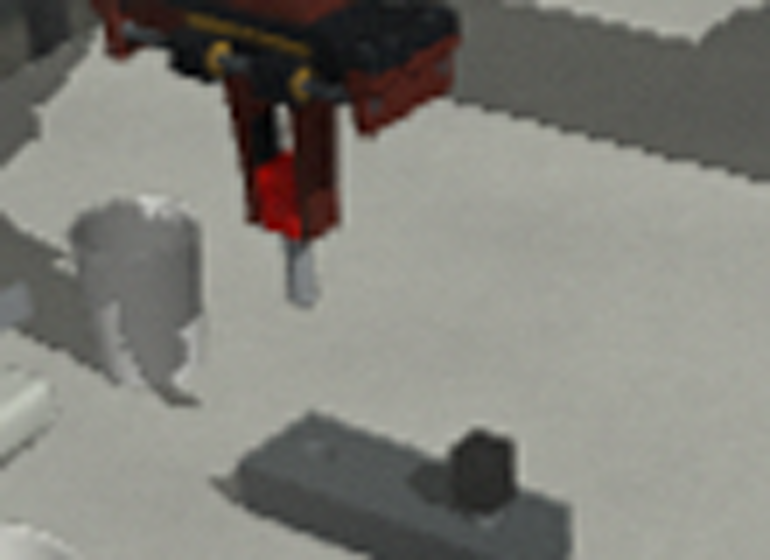

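```bash
python3 - <<'E'
from h import *
print((proj('scene',[[.4598,-.3605,.118]])-[150,90]+.5)*7)
p=[.5392,.0697,.181]
for q in [(-71,-6),(-61.8,-1.2),(-46.9,7.5),(-31.8,13.4),(-16,17),(-13,17),(-15,17)]: print(q,st(p,[[q[0]/1e3,q[1]/1e3,0]]))
E
```

```text
[[306.47921485 302.04417611]]
(-71, -6) [[0.47043992 0.05101707 0.        ]]
(-61.8, -1.2) [[0.47862557 0.05739478 0.        ]]
(-46.9, 7.5) [[0.49171605 0.06863486 0.        ]]
(-31.8, 13.4) [[0.5055073  0.07715668 0.        ]]
(-16, 17) [[0.52040115 0.08354208 0.        ]]
(-13, 17) [[0.52335214 0.08408212 0.        ]]
(-15, 17) [[0.52138481 0.08372209 0.        ]]
```

Request:
apply_moves:
  rows:
    - [0,0,0.01,0,0.2,0,1]
    - [0,0,0.02,0,0.6,0,1]
    - [0,0,0.03,0,1,0,1]
    - [0,0,0.043,0.07,1,0,1]

```text
clock: 4.0
tcp_pos: [0.4678, -0.2064, 0.1583]
tool_rot: [0.996, 0.091, -0.002, -0.002]
wrist_force: [0.4, -0.3, -0.5]
opening: 0.0236
```

Request:
apply_moves:
  rows:
    - [0,0,0,0,0.3,0,1]
    - [0,0,0,0,0.7,0,1]
    - [0,0,0,0,1,0,1]
    - [0,0,0,0,1,0,1]

```text
clock: 4.5
tcp_pos: [0.4687, -0.058, 0.1587]
tool_rot: [0.996, 0.09, -0.001, -0.001]
wrist_force: [0.8, -0.3, -1.2]
opening: 0.0239
```

Request:
apply_moves:
  rows:
    - [0,0,0,0,0.3,0,1]
    - [0,0,0,0,0.6,-0.1,1]
    - [0,0,0,0,0.747,-0.2,1]
    - [0,0,0,0,0.747,-0.3,1]
    - [0,0,0,0,0.747,-0.3,1]

```text
clock: 5.12
tcp_pos: [0.469, 0.0504, 0.1133]
tool_rot: [0.996, 0.088, -0.002, 0.0]
wrist_force: [-0.5, 0.6, -0.2]
opening: 0.0232
```

```bash
cat > look.py <<'E'
from h import *
import sys
k=sys.argv[1]
a=shot('top','t%s.png'%k);b=shot('scene','s%s.png'%k)
cv2.imwrite('pics/c%s.png'%k,cv2.hconcat([cv2.resize(a[160:250,190:280,::-1],(400,400),interpolation=cv2.INTER_CUBIC),cv2.resize(b[150:240,250:340,::-1],(400,400),interpolation=cv2.INTER_CUBIC)]))
o=ctrl.get_obs();print(o['clock'],o['tcp_pos'],R.from_quat(o['tool_rot']).as_rotvec(),o['wrist_force'],o['moment'],o['opening'])
E
python3 look.py 3
```

```text
5.225 [0.47001332 0.05035646 0.11448421] [ 3.12948640e+00  2.74441549e-01 -1.21154084e-03] [ 0.26152796 -0.43276071  0.02081408] [-0.00838427 -0.05355842  0.0134623 ] 0.02404147168955028
```

View pics/c3.png

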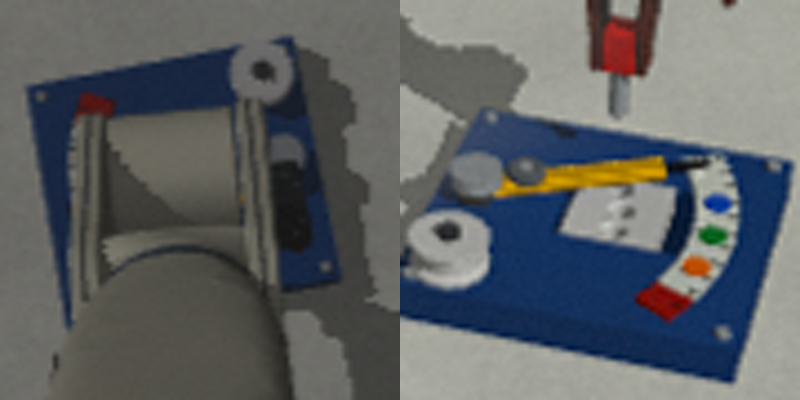

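Request:
apply_moves:
  rows:
    - [0,0,0,0,0,-0.08,1]
    - [0,0,0,0,0,-0.16,1]
    - [0,0,0,0,0,-0.22,1]
    - [0,0,0,0,0,-0.26,1]
    - [0,0,0,0,0,-0.26,1]

```text
clock: 5.85
tcp_pos: [0.4697, 0.0514, 0.0751]
tool_rot: [0.996, 0.088, -0.001, -0.0]
wrist_force: [0.4, -0.3, -0.2]
opening: 0.0237
```

```bash
python3 look.py 4
```

```text
5.95 [0.47014245 0.05149625 0.07573225] [-3.12938257e+00 -2.76707606e-01 -1.28067981e-04] [ 1.00643577 -0.20159981  0.1980446 ] [-0.02540685 -0.03424961 -0.01883439] 0.024031050465912838
```

View pics/c4.png

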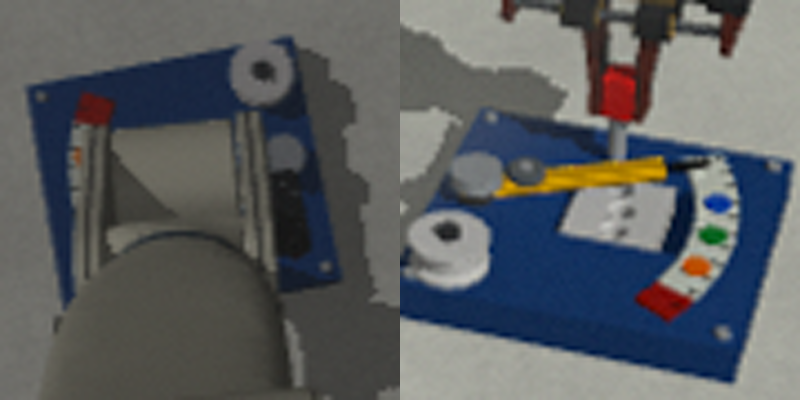

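Request:
apply_moves:
  rows:
    - [0,0,0,0.03,0.02,0,1]
    - [0,0,0,0.06,0.04,0,1]
    - [0,0,0,0.09,0.065,0,1]
    - [0,0,0,0.12,0.09,0,1]
    - [0,0,0,0.145,0.115,0,1]
    - [0,0,0,0.175,0.135,0,1]
    - [0,0,0,0.205,0.155,0,1]
    - [0,0,0,0.237,0.173,0,1]

```text
clock: 6.95
tcp_pos: [0.5055, 0.0775, 0.0755]
tool_rot: [0.996, 0.088, -0.0, 0.0]
wrist_force: [-3.8, -3.3, -0.2]
opening: 0.0237
```

```bash
python3 look.py 5
```

```text
7.05 [0.50602366 0.07777235 0.07556552] [-3.12912439e+00 -2.76588341e-01 -2.59982189e-04] [-1.69270858 -1.58929196 -1.06007854] [-0.39755887  0.46346481  0.01006369] 0.023467813479484678
```

View pics/c5.png

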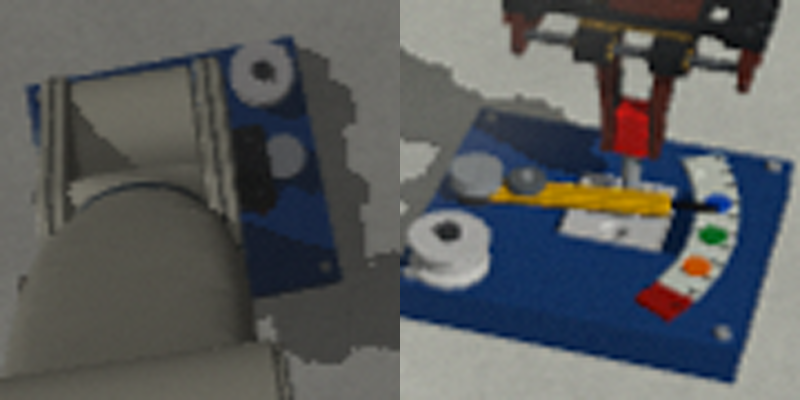

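Request:
apply_moves:
  rows:
    - [0.0006,-0.0034,0,0.02,0.009,0,1]
    - [0.0012,-0.0068,0,0.04,0.017,0,1]
    - [0.0018,-0.01,0,0.06,0.024,0,1]
    - [0.0024,-0.0134,0,0.08,0.03,0,1]
    - [0.003,-0.0168,0,0.1,0.036,0,1]
    - [0.0036,-0.02,0,0.12,0.043,0,1]
    - [0.0036,-0.02,0,0.12,0.043,0,1]

```text
clock: 7.92
tcp_pos: [0.5237, 0.0839, 0.0758]
tool_rot: [0.994, 0.088, 0.064, -0.006]
wrist_force: [-4.2, -0.2, -3.4]
opening: 0.0238
```

```bash
python3 look.py 6
```

```text
8.025 [0.52377203 0.08385977 0.07576836] [-3.11161358 -0.27489464 -0.19921212] [-4.56671673 -1.44304363 -2.75016624] [-0.17165831  0.98180518  0.05186813] 0.023963265028050202
```

View pics/c6.png

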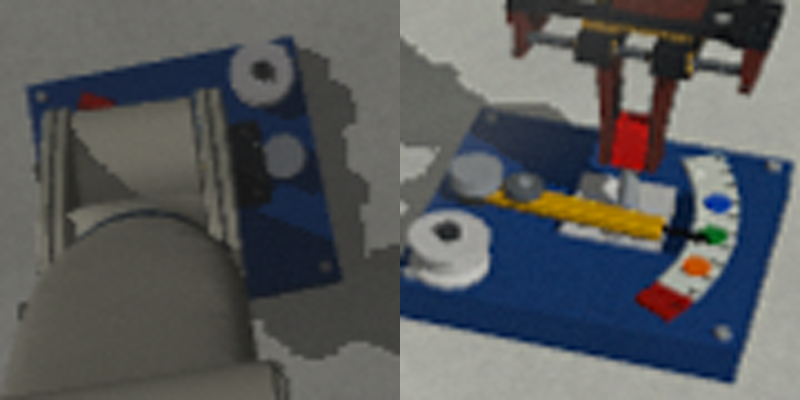

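```bash
cat > zoom.py <<'E'
from h import *
import sys
k=sys.argv[1]; b=cv2.imread('pics/s%s.png'%k); x0,y0,f=290,170,10
z=cv2.resize(b[y0:y0+55,x0:x0+65],None,fx=f,fy=f,interpolation=cv2.INTER_CUBIC)
p=[.5392,.0697,.181]
q=lambda P:((proj('scene',st(p,np.array(P)/1e3))-[x0,y0]+.5)*f-.5).astype(int)
for th in (-.05,0,.05):
    c,s=np.cos(th),np.sin(th)
    L=lambda u,t,h:[-t*s+u*c,-90+t*c+u*s,h]
    for u in(9,-9):
        a,bb=q([L(u,20,44),L(u,138,44)]); cv2.line(z,tuple(map(int,a)),tuple(map(int,bb)),(0,255,255) if th==0 else (255,255,0),1)
    cv2.circle(z,tuple(map(int,q([L(0,172,40)])[0])),3,(0,0,255),-1)
cv2.imwrite('pics/z%s.png'%k,z)
E
python3 zoom.py 6
```

```text
(no output)
```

View pics/z6.png

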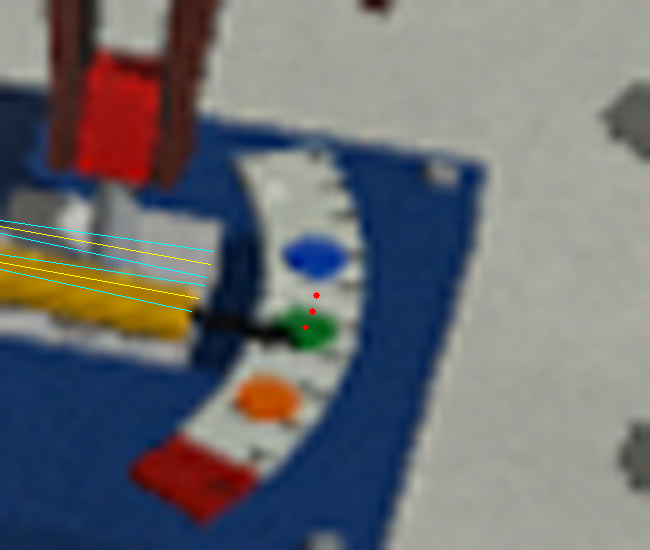

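```bash
cat > zoom2.py <<'E'
from h import *
import sys
k=sys.argv[1]; tx,ty,fz=map(float,sys.argv[2:5]); b=cv2.imread('pics/s%s.png'%k); x0,y0,f=270,165,12
z=cv2.resize(b[y0:y0+48,x0:x0+62],None,fx=f,fy=f,interpolation=cv2.INTER_CUBIC)
q=lambda P:tuple(map(int,((proj('scene',[P])[0]-[x0,y0]+.5)*f-.5)))
cv2.line(z,q([tx,ty,fz]),q([tx,ty,fz+.076]),(0,255,255),1)
p=[.5392,.0697,.181]
for h in ([-38.6,10.9,30],[-15,16.8,30],[9.4,17.4,30]):
    a=[q(st(p,[[(h[0]+8*np.cos(t))/1e3,(h[1]+8*np.sin(t))/1e3,.03]])[0]) for t in np.linspace(0,6.28,30)]
    cv2.polylines(z,[np.array(a)],True,(255,0,255),1)
for h in([37.5,77.9,32],[0,82,32],[-37.5,77.9,32]): cv2.circle(z,q(st(p,[np.array(h)/1e3])[0]),3,(255,255,255),-1)
cv2.imwrite('pics/y%s.png'%k,z)
E
python3 zoom2.py 6 .5238 .0839 .033; python3 zoom2.py 0 .5238 .0839 .033
```

```text
[ WARN:0@0.596] global loadsave.cpp:275 findDecoder imread_('pics/s0.png'): can't open/read file: check file path/integrity
Traceback (most recent call last):
  File "zoom2.py", line 4, in <module>
    z=cv2.resize(b[y0:y0+48,x0:x0+62],None,fx=f,fy=f,interpolation=cv2.INTER_CUBIC)
                 ~^^^^^^^^^^^^^^^^^^^
TypeError: 'NoneType' object is not subscriptable
```

View pics/y6.png

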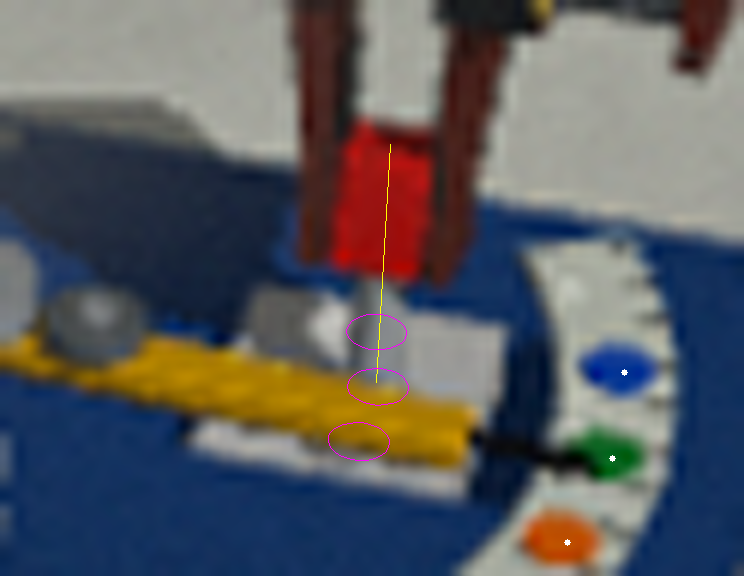

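```bash
cp pics/scene0.png pics/s0.png; python3 zoom2.py 0 .5238 .0839 .033
```

```text
(no output)
```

View pics/y0.png

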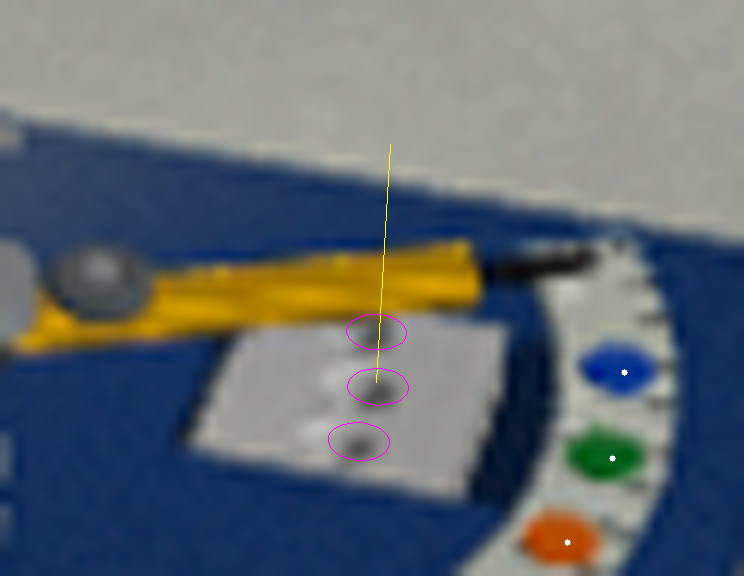

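Request:
apply_moves:
  rows:
    - [-0.001,0.005,0,-0.003,0,0,1]
    - [-0.002,0.01,0,-0.006,0,0,1]
    - [-0.0028,0.0155,0,-0.01,-0.002,0,1]
    - [-0.0028,0.0155,0,-0.01,-0.002,0,1]

```text
clock: 8.52
tcp_pos: [0.5236, 0.0838, 0.0763]
tool_rot: [0.996, 0.088, 0.016, -0.001]
wrist_force: [-3.7, -0.5, 0.9]
opening: 0.0236
```

```bash
python3 look.py 7; python3 zoom2.py 7 .5224 .0837 .033; python3 zoom.py 7; python3 -c "
import cv2;a=cv2.imread('pics/y7.png');b=cv2.imread('pics/z7.png');cv2.imwrite('pics/w7.png',cv2.hconcat([cv2.resize(a,(440,340)),cv2.resize(b,(360,340))]))"
```

```text
8.625 [0.52277587 0.08362321 0.07601803] [-3.1264349  -0.27627148 -0.04801259] [-2.82141881 -0.8300151   1.35008916] [-0.09659135  0.68789069  0.00491136] 0.02361566445565599
```

View pics/y7.png

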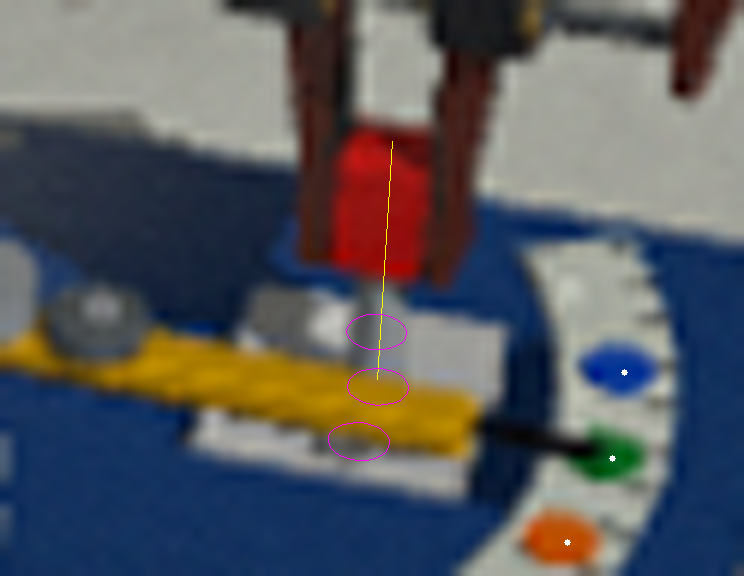

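View pics/z7.png

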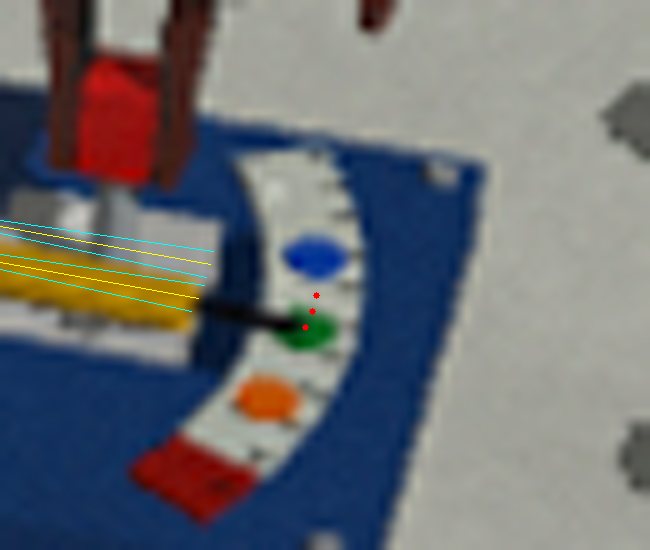

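```bash
cat > armfit.py <<'E'
from h import *
import sys
from scipy.optimize import minimize
p0=[.5392,.0697,.181]
def box(th,u,t,h):
    c,s=np.cos(th),np.sin(th); return [-t*s+u*c,-90+t*c+u*s,h]
def hull(th,dp):
    P=np.array([box(th,u,t,h) for u in(-9,9) for t in(60,138) for h in(34,44)])/1e3
    return cv2.convexHull(((proj('scene',st(p0,P))+dp)).astype(np.float32))[:,0]
def mask(th,dp,shape,F=8):
    m=np.zeros((60*F,90*F),np.uint8); q=((hull(th,dp)-[260,175]+.5)*F).astype(int); cv2.fillPoly(m,[q],1)
    return cv2.resize(m.astype(np.float32),(90,60),interpolation=cv2.INTER_AREA)
for k in sys.argv[1:]:
    b=cv2.imread('pics/s%s.png'%k)[175:235,260:350].astype(int)
    y=np.clip((b[:,:,2]-b[:,:,0]-40)/90.,0,1)*(b[:,:,1]>60)*(b[:,:,1]>.45*b[:,:,2]); 
    # exclude tabs/roller half
    best=min(((np.abs(mask(th,np.array([dx,dy]),None)-y)[: ,18:75]).sum(),th,dx,dy) for th in np.arange(-.12,.52,.01) for dx in (-1,-.5,0,.5) for dy in(-1,-.5,0,.5,1))
    fix=min(((np.abs(mask(th,np.array([-.4,0]),None)-y)[: ,18:75]).sum(),th) for th in np.arange(-.12,.52,.005))
    print(k,best,fix,y.sum())
E
python3 armfit.py 0 3 4 5 6 7
```

```text
0 (np.float64(54.715625), np.float64(0.46999999999999975), -1, 0.5) (np.float64(59.66388888888889), np.float64(0.4600000000000005)) 164.48888888888888
3 (np.float64(55.37777777777778), np.float64(0.45999999999999974), -1, 0) (np.float64(60.13055555555556), np.float64(0.4600000000000005)) 167.76666666666665Traceback (most recent call last):
  File "armfit.py", line 17, in <module>
    best=min(((np.abs(mask(th,np.array([dx,dy]),None)-y)[: ,18:75]).sum(),th,dx,dy) for th in np.arange(-.12,.52,.01) for dx in (-1,-.5,0,.5) for dy in(-1,-.5,0,.5,1))
  File "armfit.py", line 17, in <genexpr>
    best=min(((np.abs(mask(th,np.array([dx,dy]),None)-y)[: ,18:75]).sum(),th,dx,dy) for th in np.arange(-.12,.52,.01) for dx in (-1,-.5,0,.5) for dy in(-1,-.5,0,.5,1))
                      ~~~~^^^^^^^^^^^^^^^^^^^^^^^^^^^
  File "armfit.py", line 11, in mask
    m=np.zeros((60*F,90*F),np.uint8); q=((hull(th,dp)-[260,175]+.5)*F).astype(int); cv2.fillPoly(m,[q],1)
                                          ~~~~^^^^^^^
  File "armfit.py", line 9, in hull
    return cv2.convexHull(((proj('scene',st(p0,P))+dp)).astype(np.float32))[:,0]
                            ~~~~^^^^^^^^^^^^^^^^^^
  File "h.py", line 9, in proj
    i=cam(n); P=np.atleast_2d(P); c=R.from_quat(i['attitude']).inv().apply(P-i['eye'])
  File "h.py", line 5, in cam
    i=viewer.camera_info(n); return i
ValueError: time passes only in moves, steps and waits
```

```bash
python3 - <<'E'
s=open('h.py').read()
s=s.replace("    i=viewer.camera_info(n); return i","    return CI[n]")
s=s.replace("def cam(n):","""CI={'scene':dict(intrinsics=np.array([[442.62011048,0,260.20583692],[0,442.62011048,190.80557588],[0,0,1]]),k1=0.00281968667749501,eye=np.array([1.56678818,0.49468396,0.8732204]),attitude=np.array([0.46220816,0.76294822,-0.38849644,-0.23096351])),
'top':dict(intrinsics=np.array([[410.27915026,0,254.77120115],[0,410.27915026,188.39915807],[0,0,1]]),k1=0.026757213199929325,eye=np.array([0.24998078,-0.01611159,1.59523577]),attitude=np.array([-0.69847102,0.70791306,-0.07539966,0.07288504]))}
def cam(n):""")
open('h.py','w').write(s)
E
python3 armfit.py 0 5 6 7; python3 -c "
from h import *
print(ctrl.get_obs()['clock'])"
```

```text
0 (np.float64(54.715625), np.float64(0.46999999999999975), -1, 0.5) (np.float64(59.66388888888889), np.float64(0.4600000000000005)) 164.48888888888888
5 (np.float64(59.53923611111111), np.float64(0.1299999999999999), -1, 0) (np.float64(60.77083333333333), np.float64(0.13500000000000023)) 180.05555555555557
6 (np.float64(56.65763888888889), np.float64(-0.1), -1, -0.5) (np.float64(59.79236111111111), np.float64(-0.09499999999999997)) 175.31111111111107
7 (np.float64(57.019097222222214), np.float64(-0.05000000000000003), -1, -0.5) (np.float64(61.53923611111111), np.float64(-0.05999999999999994)) 173.17777777777778
8.625
```

Request:
apply_moves:
  rows:
    - [0,0,0,-0.015,-0.003,0,1]
    - [0,0,0,-0.03,-0.0055,0,1]
    - [0,0,0,-0.03,-0.0055,-0.01,1]
    - [0,0,0,-0.03,-0.0055,-0.02,1]
    - [0,0,0,-0.03,-0.0055,-0.027,1]
    - [0,0,0,-0.03,-0.0055,-0.027,1]

```text
clock: 9.38
tcp_pos: [0.5175, 0.0827, 0.0723]
tool_rot: [0.996, 0.088, 0.014, -0.001]
wrist_force: [-5.8, -1.6, 12.0]
opening: 0.0238
```

```bash
python3 look.py 8; python3 armfit.py 8
```

```text
9.475 [0.51753519 0.08267688 0.07229753] [-3.12661435 -0.27641972 -0.04463878] [-5.7415525  -2.35116279 11.92125447] [-0.33195505  1.41991032  0.07184488] 0.02338420090435432
8 (np.float64(57.713541666666664), np.float64(0.029999999999999916), -1, 0.5) (np.float64(61.40347222222222), np.float64(-0.004999999999999893)) 178.64444444444447
```

Request:
apply_moves:
  rows:
    - [0,0,0,0.003,0,0.002,1]
    - [0,0,0,0.009,0.0016,0.002,1]
    - [0,0,0,0.009,0.0016,0.002,1]

```text
clock: 9.85
tcp_pos: [0.5177, 0.0827, 0.0723]
tool_rot: [0.996, 0.088, 0.013, -0.001]
wrist_force: [-9.1, -2.3, 12.2]
opening: 0.0241
```

```bash
python3 look.py 9; python3 armfit.py 9
```

```text
9.95 [0.51770638 0.08271256 0.07226945] [-3.12683931 -0.27652654 -0.04081813] [-8.82766653 -2.98785476 12.61397893] [-0.43009874  1.86411762  0.03445254] 0.024084049289700503
9 (np.float64(59.70243055555556), np.float64(0.029999999999999916), -1, 0.5) (np.float64(62.996875), np.float64(-0.014999999999999902)) 177.58888888888887
```

View pics/c9.png

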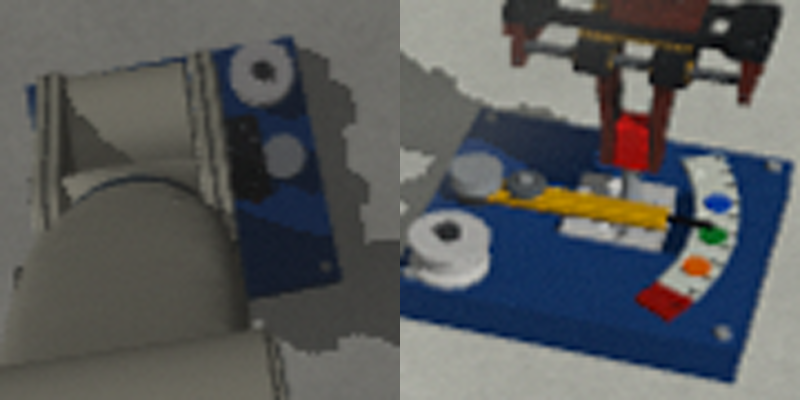

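Request:
apply_moves:
  rows:
    - [0,0,0,0,0,0.01,1]
    - [0,0,0,0,0,0.01,1]

```text
clock: 10.2
tcp_pos: [0.5184, 0.083, 0.0731]
tool_rot: [0.996, 0.088, 0.014, -0.001]
wrist_force: [-4.5, 1.0, -1.0]
opening: 0.0236
```

```bash
python3 look.py 10; python3 armfit.py 10; python3 zoom2.py 10 .5190 .0837 .031
```

```text
10.3 [0.5186583  0.0829993  0.07308674] [-3.12649802 -0.27627928 -0.04381671] [-4.36913828  0.08658191 -1.45816255] [-0.07835637  0.89225593  0.02921811] 0.02402434800124916
10 (np.float64(57.16145833333333), np.float64(0.029999999999999916), -1, 0.5) (np.float64(60.378125000000004), np.float64(-0.014999999999999902)) 178.36666666666667
```

View pics/y10.png

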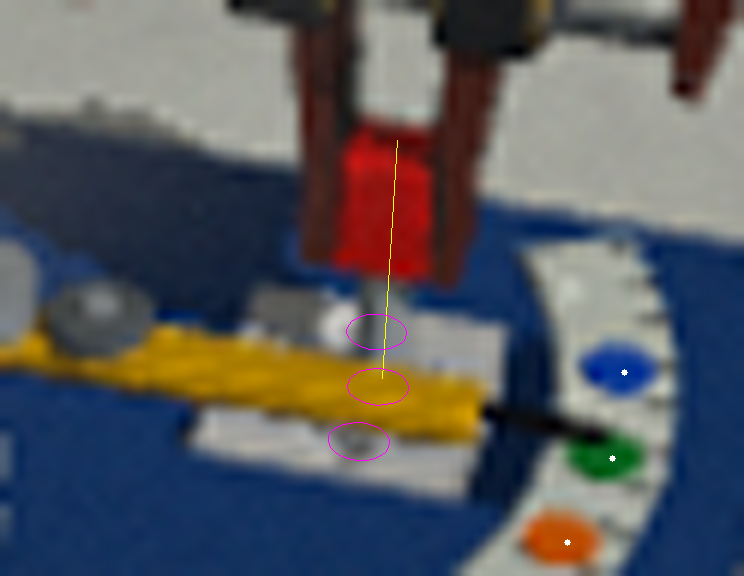

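```bash
python3 - <<'E'
from h import *
p=[.5392,.0697,.181]
for th in(.46,.03,0,-.03,-.06):
    q=proj('scene',st(p,[[-.172*np.sin(th),-.09+.172*np.cos(th),.04]]))[0]; e=proj('scene',st(p,[[-.138*np.sin(th),-.09+.138*np.cos(th),.04]]))[0]
    print(th,(q-[270,165]+.5)*12,(e-[270,165]+.5)*12)
E
```

```text
0.46 [604.47633046 256.84897624] [481.26689357 269.02426098]
0.03 [618.6262527  422.52575108] [488.31600656 401.63937765]
0 [615.03781671 434.25150942] [485.15132847 410.94144435]
-0.03 [610.83183771 445.93846884] [481.49934394 420.20186162]
-0.06 [606.00710587 457.57470078] [477.36022418 429.41132964]
```

```bash
python3 - <<'E'
import cv2,numpy as np
a=cv2.imread('pics/top0.png')[190:222,212:245]; b=cv2.imread('pics/scene0.png')[185:210,280:315]
s=lambda x:cv2.normalize(x,None,0,255,cv2.NORM_MINMAX)
A=cv2.resize(s(a),(400,388),interpolation=cv2.INTER_NEAREST);B=cv2.resize(s(b),(400,286),interpolation=cv2.INTER_NEAREST)
c=np.zeros((400,800,3),np.uint8);c[:388,:400]=A;c[:286,400:]=B;cv2.imwrite('pics/hz.png',c)
E
```

```text
(no output)
```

View pics/hz.png

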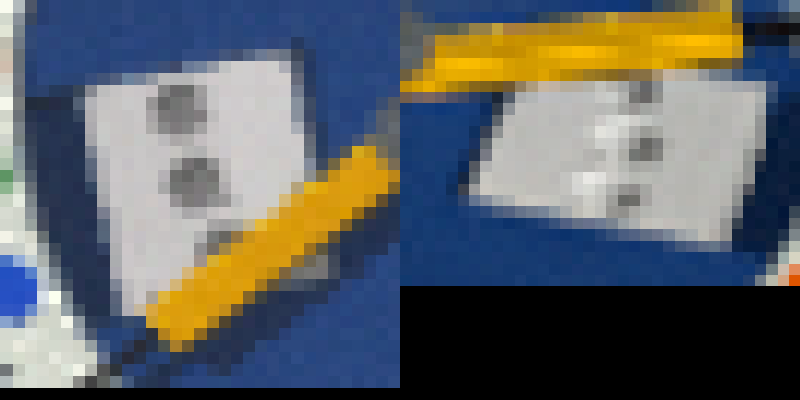

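Request:
apply_moves:
  rows:
    - [0,0,0,0.004,-0.01,0.006,1]
    - [0,0,0,0.0094,-0.0254,0.006,1]
    - [0,0,0,0.0094,-0.0254,0.0,1]
    - [0,0,0,0.0094,-0.0254,-0.006,1]
    - [0,0,0,0.0094,-0.0254,-0.012,1]
    - [0,0,0,0.0094,-0.0254,-0.012,1]

```text
clock: 11.05
tcp_pos: [0.5206, 0.0791, 0.0717]
tool_rot: [0.996, 0.088, 0.015, -0.001]
wrist_force: [-2.6, -0.8, 1.9]
opening: 0.0237
```

```bash
python3 look.py 11; python3 armfit.py 11; python3 zoom2.py 11 .5200 .0792 .030
```

```text
11.15 [0.52054898 0.07906165 0.0716572 ] [-3.12670051 -0.27647435 -0.04541114] [-3.24367335 -1.6714552   0.34753487] [-0.36076057  0.67666918  0.01764191] 0.02395248442580811
11 (np.float64(56.257986111111116), np.float64(-0.05000000000000003), -1, -0.5) (np.float64(59.92465277777777), np.float64(-0.014999999999999902)) 179.14444444444447
```

View pics/y11.png

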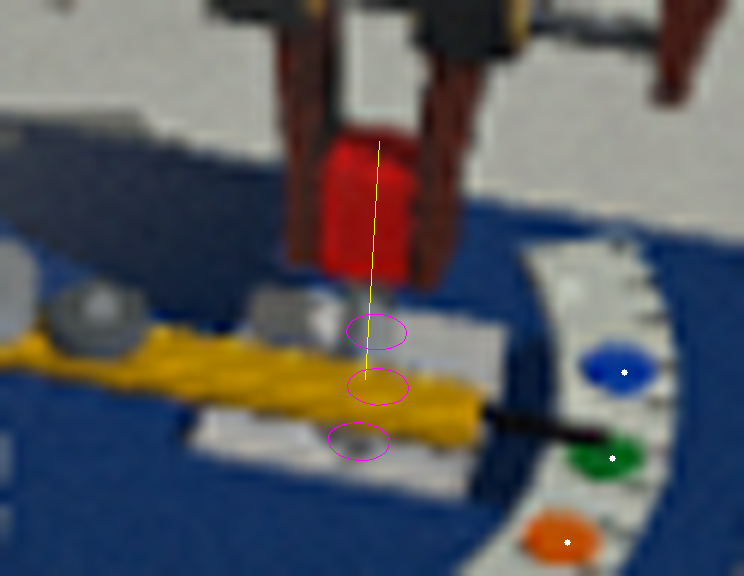

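Request:
apply_moves:
  rows:
    - [0,0,0,0,0,-0.004,1]
    - [0,0,0,0,0,-0.008,1]
    - [0,0,0,0,0,-0.008,1]

```text
clock: 11.52
tcp_pos: [0.5203, 0.0792, 0.0703]
tool_rot: [0.996, 0.088, 0.014, -0.001]
wrist_force: [-3.3, -0.4, -0.2]
opening: 0.0234
```

```bash
python3 -c "
from h import *
o=ctrl.get_obs();print(o['clock'],o['tcp_pos'],o['wrist_force'],o['moment'])"
```

```text
11.525 [0.52029339 0.07917009 0.07034109] [-3.26693854 -0.41518666 -0.17672157] [-0.16491149  0.6684623  -0.0100667 ]
```

Request:
apply_moves:
  rows:
    - [0,0,0,0,0,-0.005,1]
    - [0,0,0,0,0,-0.01,1]
    - [0,0,0,0,0,-0.013,1]
    - [0,0,0,0,0,-0.013,1]

```text
clock: 12.02
tcp_pos: [0.5203, 0.0791, 0.0684]
tool_rot: [0.996, 0.088, 0.014, -0.001]
wrist_force: [-3.1, -1.0, 0.8]
opening: 0.0237
```

Request:
apply_moves:
  rows:
    - [0,0,0,0,0,-0.005,1]
    - [0,0,0,0,0,-0.01,1]
    - [0,0,0,0,0,-0.015,1]
    - [0,0,0,0,0,-0.015,1]

```text
clock: 12.52
tcp_pos: [0.5204, 0.0791, 0.0662]
tool_rot: [0.996, 0.088, 0.014, -0.001]
wrist_force: [-2.7, -2.1, 1.6]
opening: 0.024
```

```bash
python3 look.py 12; python3 armfit.py 12
```

```text
12.625 [0.52043394 0.07911066 0.06616628] [-3.1265972  -0.27634037 -0.04510228] [-2.40142119 -2.46261956  0.80210827] [-0.43031364  0.51849966 -0.02236993] 0.023785065711494687
12 (np.float64(57.73437499999999), np.float64(0.029999999999999916), -1, 0.5) (np.float64(60.91145833333333), np.float64(-0.014999999999999902)) 178.7111111111111
```

View pics/c12.png

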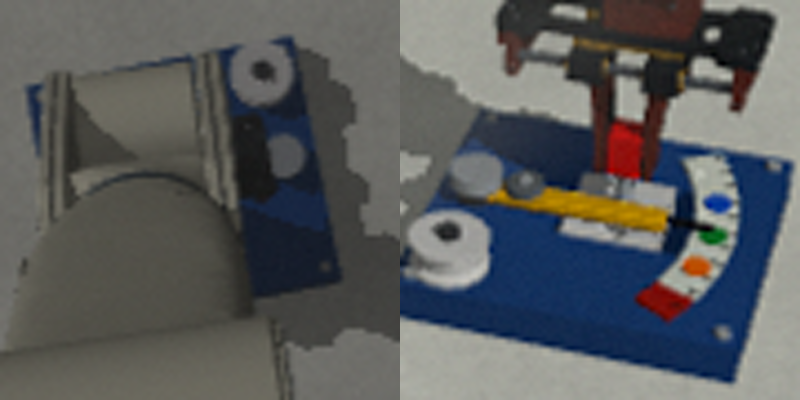

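Request:
apply_moves:
  rows:
    - [0,0,0,0,-0.004,0,1]
    - [0,0,0,0,-0.004,-0.006,1]
    - [0,0,0,0,-0.004,-0.012,1]
    - [0,0,0,0,-0.004,-0.018,1]
    - [0,0,0,0,-0.004,-0.024,1]
    - [0,0,0,0,-0.004,-0.024,1]

```text
clock: 13.38
tcp_pos: [0.5202, 0.0785, 0.0625]
tool_rot: [0.996, 0.088, 0.014, -0.001]
wrist_force: [-2.4, -1.5, -0.7]
opening: 0.024
```

Request:
apply_moves:
  rows:
    - [0,0,0,0,-0.003,-0.006,1]
    - [0,0,0,0,-0.003,-0.012,1]
    - [0,0,0,0,-0.003,-0.018,1]
    - [0,0,0,0,-0.003,-0.024,1]
    - [0,0,0,0,-0.003,-0.024,1]

```text
clock: 14.0
tcp_pos: [0.5203, 0.0781, 0.0589]
tool_rot: [0.996, 0.088, 0.014, -0.001]
wrist_force: [-3.3, -0.2, 0.1]
opening: 0.0238
```

Request:
apply_moves:
  rows:
    - [0,0,0,0,0,-0.006,1]
    - [0,0,0,0,0,-0.012,1]
    - [0,0,0,0,0,-0.018,1]
    - [0,0,0,0,0,-0.022,1]
    - [0,0,0,0,0,-0.022,1]

```text
clock: 14.62
tcp_pos: [0.5204, 0.0781, 0.0557]
tool_rot: [0.996, 0.088, 0.014, -0.001]
wrist_force: [-2.4, 0.1, 0.4]
opening: 0.0239
```

Request:
apply_moves:
  rows:
    - [0,0,0,0,0,-0.003,1]
    - [0,0,0,0,0,-0.006,1]
    - [0,0,0,0,0,-0.006,1]

```text
clock: 15.0
tcp_pos: [0.5204, 0.0781, 0.0548]
tool_rot: [0.996, 0.088, 0.014, -0.001]
wrist_force: [-4.1, -1.4, 2.0]
opening: 0.0234
```

Request:
apply_moves:
  rows:
    - [0,0,0,0,0,-0.003,1]
    - [0,0,0,0,0,-0.003,1]

```text
clock: 15.25
tcp_pos: [0.5204, 0.0781, 0.0546]
tool_rot: [0.996, 0.088, 0.014, -0.001]
wrist_force: [-4.6, -0.4, 4.9]
opening: 0.024
```

Request:
apply_moves:
  rows:
    - [0,0,0,0,0,-0.001,0.7]
    - [0,0,0,0,0,0,0.6]
    - [0,0,0,0,0,0,0.5]
    - [0,0,0,0,0,0,0.45]
    - [0,0,0,0,0,0,0.45]

```text
clock: 15.88
tcp_pos: [0.5204, 0.0781, 0.0544]
tool_rot: [0.996, 0.088, 0.014, -0.001]
wrist_force: [0.1, 0.6, 0.3]
opening: 0.0486
```

```bash
python3 look.py 13; python3 armfit.py 13;python3 zoom2.py 13 .5200 .078 .012
```

```text
15.975 [0.52038103 0.07810591 0.05438912] [-3.12654505 -0.2763149  -0.04504268] [ 0.20211428 -0.33443496 -0.7208327 ] [-0.00379792  0.01258216 -0.06460846] 0.048292755613805506
13 (np.float64(57.69756944444444), np.float64(0.029999999999999916), -1, 0.5) (np.float64(60.592708333333334), np.float64(-0.014999999999999902)) 179.94444444444446
```

View pics/y13.png

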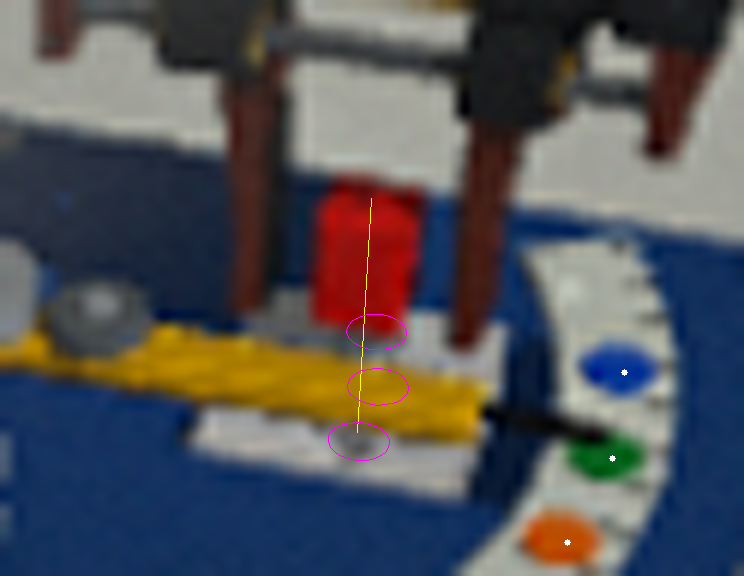

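The pin holds the arm with the jaws open: the pointer tip is at px (608,437) over the green tab. I'll withdraw straight up.

Request:
apply_moves:
  rows:
    - [0,0,0,0,0,0.05,0.45]
    - [0,0,0,0,0,0.2,0.45]
    - [0,0,0,0,0,0.45,0.45]
    - [0,0,0,0,0,0.75,0.45]
    - [0,0,0,0,0,1,0.45]
    - [0,0,0,0,0,1,0.45]

```text
clock: 16.73
tcp_pos: [0.5224, 0.0784, 0.2079]
tool_rot: [0.996, 0.088, 0.018, -0.001]
wrist_force: [-0.3, 0.5, -0.3]
opening: 0.0485
```

Request:
apply_moves:
  rows:
    - [0,0,0,-0.2,-0.3,0,0.45]
    - [0,0,0,-0.4,-0.65,0,0.45]
    - [0,0,0,-0.6,-1,0,0.45]
    - [0,0,0,-0.6,-1,0,0.45]

```text
clock: 17.23
tcp_pos: [0.4276, -0.0742, 0.2035]
tool_rot: [0.996, 0.085, 0.013, -0.001]
wrist_force: [-0.1, -0.1, -0.4]
opening: 0.0485
```

Request:
apply_moves:
  rows:
    - [0,0,0,0,-0.3,0,0.45]
    - [0,0,0,0,-0.65,0,0.45]
    - [0,0,0,0,-1,0,0.45]
    - [0,0,0,0,-1,0,0.45]

```text
clock: 17.73
tcp_pos: [0.431, -0.224, 0.2038]
tool_rot: [0.996, 0.086, 0.014, -0.001]
wrist_force: [0.3, 0.3, -0.1]
opening: 0.0485
```

```bash
python3 look.py 14; python3 armfit.py 14;python3 zoom2.py 14 .5200 .078 .012
```

```text
17.825 [ 0.43028049 -0.22125332  0.20358766] [-3.12545302 -0.27512479 -0.04306922] [-0.57389198  1.08727069 -0.48413077] [-0.00530267  0.08362009 -0.01060575] 0.04839941952024231
14 (np.float64(59.40868055555556), np.float64(0.029999999999999916), -1, 0.5) (np.float64(62.28159722222222), np.float64(-0.014999999999999902)) 180.8777777777778
```

View pics/y14.png

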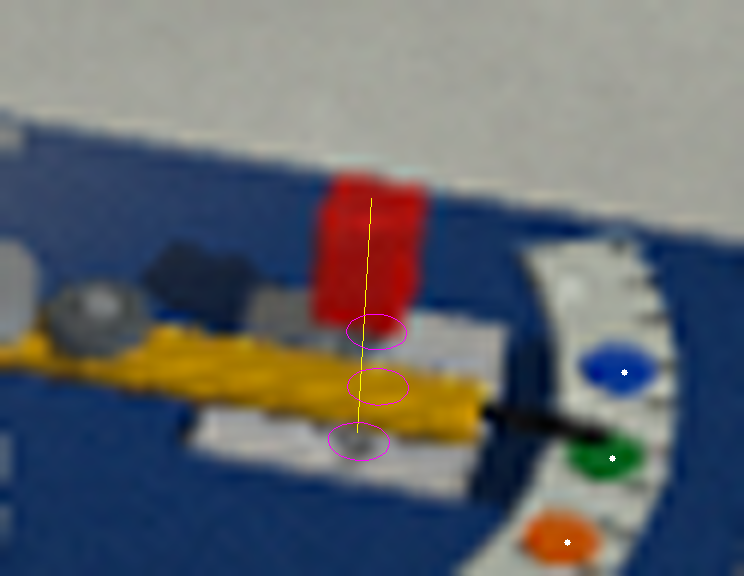

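View pics/c14.png

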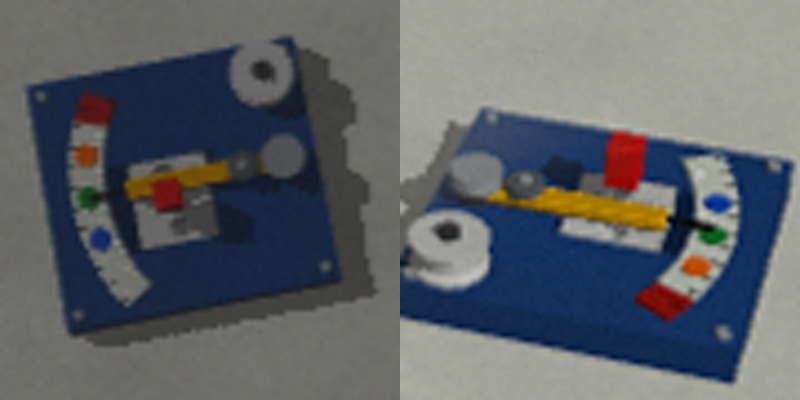

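View pics/s14.png

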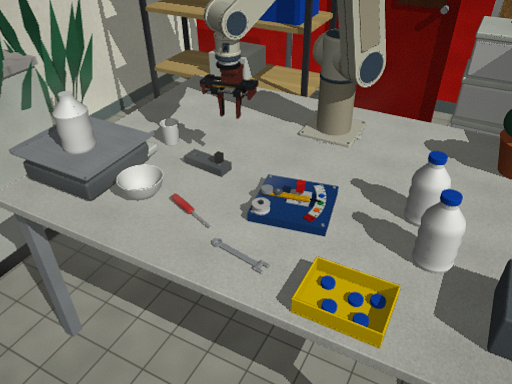

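```bash
python3 -c "
from h import *
print(ctrl.hand_in())"
```

```text
the job is handed in; nothing more can be done
None
```

The keeper pin is seated in hole 2, and the tensioner arm leans on it with its pointer on the green tab. I handed the job in at about 17.8 s on the clock, well under the 64 s limit.

- **Push:** I took the red-headed pin from the rack and pushed the arm with its shank along an arc to the green tab. It overshot to about 0.1 rad past the tab, still far from the red zone at 0.38 rad.
- **Finding the hole:** The first probe touched the plate face with 12–13 N upward and 9 N sideways, because I had misread the hole's shading in the picture. Moving 4 mm along the plate's −y found the hole, so the block is clamped about 7 mm from nominal.
- **Seating:** The pin went in with only a few newtons and met the floor at about 5 N. The tool height there was 54.6 mm, the same as when the pin stood in the rack, so it is fully home.
- **Last checks:** With the gripper open and clear, both cameras show the pointer on green, the pin upright behind the arm, and the other things in the scene picture where they were.
- **What disagreed:**
  - My automatic estimate of the arm angle was ambiguous, −0.015 or +0.03 rad depending on the fit. Reading the tip by eye gave about 0.
  - The head's top also appeared about 2 mm higher in the picture than predicted. I put that down to the pin leaning in its clearance and did not press on the head to confirm it.

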